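# Change over the filter slides on the laser bench

### The job

Change the filter in the laser beam without ever leaving the beam bare: first push the green slide by its lip all the way in to its inner stop, and then hook a fingertip behind the lip of the orange slide and draw it all the way out towards the robot to its outer stop. Use the fingertips only: do not pinch the lips, and do not touch the two filters that stand on the slides. Leave the bottle, the screwdriver and the collar where they are, and finish with the hand clear.

Things in the scene. Friction and masses are not known exactly. Their poses are not given: they have to be found in the camera images.
- bench: fixed aluminium breadboard, 380 x 660 x 12 mm; at its +y end a black laser head, at its -y end a blue detector, both fixed, tops 77 mm above the table, starting 165 mm or more from the middle. Origin on the table, on the beam line midway between the rails; z up, -x towards the robot. The two rails are parallel to its x, 70 mm either side of the middle; orange and green may be either way round.
- orange_slide (a joint): travel of the orange slide in m along its rail: 0 = fully in (inner stop, its filter in the beam), 0.100 = fully out towards the robot (outer stop). Level, straight travel along the -x axis of orange_rail; about 0.4 kg carriage, rail friction about 2.5 N, stays where it is left.
- orange_rail: the fixed dark steel rail of the orange slide, 270 x 36 x 10 mm, on the breadboard. Origin on its underside (= breadboard top) where the beam crosses it; its -x axis points along the rail towards the robot and is the way the slide is drawn out; z up. The black carriage plate on it is 130 x 56 mm with its top 24 mm above this origin, from 99 mm in front (-x) to 31 mm behind the origin when the slide is fully in.
- orange_lip (a point): the middle of the top edge of the orange upright lip at the near end of the orange slide, 54 mm above the breadboard; it moves with the slide and has the rail's axes. The lip is 8 mm thick (x: this point +-4 mm), 54 mm wide (y) and stands 30 mm up from the plate. Pushing on its -x face drives the slide in. Behind its +x face is a free space 66 mm long over the plate, up to the rim of the filter seat: a fingertip goes down there and pulls on the +x face.
- orange_filter (a point): the foot of the amber glass filter in its orange mount, fixed on the orange slide and moving with it, 95 mm beyond (+x of) the lip point; point at the centre of its underside, 24 mm above the breadboard, at the rail's origin when the slide is fully in. Foot 38 x 35 x 7 mm, upright part 36 (x) x 12 (y) mm, 46 mm high in all; a 5 mm high orange seat rim, 49 x 46 mm, surrounds the foot. The filter must not be touched.
- green_slide (a joint): travel of the green slide in m along its rail: 0 = fully in (inner stop, its filter in the beam), 0.100 = fully out towards the robot (outer stop). Level, straight travel along the -x axis of green_rail; about 0.4 kg carriage, rail friction about 2.5 N, stays where it is left.
- green_rail: the fixed dark steel rail of the green slide, 270 x 36 x 10 mm, on the breadboard. Origin on its underside (= breadboard top) where the beam crosses it; its -x axis points along the rail towards the robot and is the way the slide is drawn out; z up. The black carriage plate on it is 130 x 56 mm with its top 24 mm above this origin, from 99 mm in front (-x) to 31 mm behind the origin when the slide is fully in.
- green_lip (a point): the middle of the top edge of the green upright lip at the near end of the green slide, 54 mm above the breadboard; it moves with the slide and has the rail's axes. The lip is 8 mm thick (x: this point +-4 mm), 54 mm wide (y) and stands 30 mm up from the plate. Pushing on its -x face drives the slide in. Behind its +x face is a free space 66 mm long over the plate, up to the rim of the filter seat: a fingertip goes down there and pulls on the +x face.
- green_filter (a point): the foot of the green glass filter in its green mount, fixed on the green slide and moving with it, 95 mm beyond (+x of) the lip point; point at the centre of its underside, 24 mm above the breadboard, at the rail's origin when the slide is fully in. Foot 38 x 35 x 7 mm, upright part 36 (x) x 12 (y) mm, 46 mm high in all; a 5 mm high green seat rim, 49 x 46 mm, surrounds the foot. The filter must not be touched.
- bottle: small loose blue bottle, 36 mm across, 85 mm high, on the right of the breadboard; origin under its foot. Bystander.
- driver: loose screwdriver with red handle, 150 mm long, lying on the left of the breadboard; origin under the middle of its length. Bystander.
- collar: loose black post collar, 32 mm across, 18 mm high, on the breadboard between the rails; origin under its foot. Bystander.

How it is judged:
By the outcome, as a careful person would: the job done as asked, in the order asked, and still so for the second after the job is handed in, with the robot touching nothing.
It also fails if it takes over 48 s, if anything falls off the work surface, if the arm or the gripper's body presses on something with over 40 N, if the wrist force passes 120 N, or if a joint passes its speed limit or range.

### The arm

A 6-joint arm with a two-finger parallel gripper is mounted at the origin on the work surface. World frame = base frame: x ahead of the robot, y to its left, z up, the work surface at z = 0. Lengths are in m, angles in degrees, forces in N, time in s.
With the tool pointing down it reaches from about 0.3 to 0.75 m from the base axis. Payload 8.5 kg.
Tool frame: the origin (TCP) lies at the very end of the fingers, on their centre line; the grasp point (between the pads) lies 19 mm behind it; z points along the fingers, y is the line along which they close (so a half turn about z gives the same grasp; the last joint's range is limited). The gripper opens to 85 mm and grips with 20 to 120 N. Pads are 22 mm wide; open, the fingers measure 114 mm over their backs; the gripper's body (76 mm by 85 mm) begins 54 mm behind the grasp point. The pads swing forward as they close: fully open they stand 13 mm farther back than shut.
Start: joints at [-89.169, 21.807, 74.336, -0, 83.858, -12.336], TCP at [0.125, -0.536, 0.231] pointing down, gripper open.
Joint ranges: [-178.18, 178.18], [-50.72, 133.34], [12.68, 142.11], [-81.47, 261.47], [9.98, 163.14], [-165.26, 165.26]. Speed limits (degrees/s): [136.94, 136.94, 180, 180, 180, 180].

### API

Orientations are given as a 3x3 rotation matrix whose columns are the frame's x, y, z axes.
In Python, from rig import env, imaging gives the robot as it stands. The module is installed in compiled form; this text tells all that it offers.
- The arm moves only by the tool arm_command, never from a script. Its arguments are lists of equal length, an entry for each row: "turn": the turn, a rotation vector about the tool's x, y, z in units of 5 degrees (1.0 is 5 degrees), a list of three; "xyz": the shift along the tool's x, y, z in units of 50 mm (1.0 is 50 mm), a list of three; "claw": the finger opening in mm, from 0 to 85.4. A call has 1 to 12 rows; each row shifts and turns the commanded pose from where the row before left it, along the tool's axes as they then stand; what a row does not reach is not made up. A row lasts 1/10 s, in which the tool goes at most 50 mm and 8.59 degrees, less where a joint would pass 70% of its speed; a pose out of reach is approached as far as the arm can. A call is refused whole if a number of a shift passes 1 or a number of a turn 1, either way. A call with a gripper value outside its range is refused whole. The fingers move at their own pace and stop on an object; "squeeze" is the grip in N (left out, the last holds). Time passes only in rows, so rows that do not move let the fingers close. It gives the time, the measured TCP pose, the force, the opening and the grip force at its end, in the units of the state.
- env.observe(): the state, without advancing time (a new reading comes with each control period).
- imaging.get_image(name): name is "side" or "top"; returns (picture, depth): 480x640x3 uint8, blue, green, red; 480x640 float32, m along the optical axis (not along the pixel's ray), 0 where there is no reading.
- imaging.camera_info(name): a dict with "camera_matrix" (3x3 intrinsics, pixels), "rvec" (rotation vector, rad) and "tvec" (3), from world to camera coordinates, as OpenCV has them. Camera axes: x right, y down, z forward; pixel columns grow to the right and rows downward; lengths in m; the calibration is good to about 2 mm. A picture is of the moment at which its call begins. camera_info takes no time and is no camera call.
- env.close_job(): hands the job in; it is judged then, once.
The state is a dict: "time_s": time; "q": joint angles; "qvel": joint speeds; "joint_efforts": joint torques, N m; "position": TCP position; "tool_rot": TCP orientation; "ft_force": force on the tool from outside, world axes, zero at the start; "wrist_torque": the same for the moment, N m; "grip_width": finger opening in m; "gripper_force": force on a finger pad.
Only numpy, scipy, OpenCV 4.12 (cv2) and the standard library are available. Lean on these libraries where they do the work, as an engineer would, in place of code of your own. Each camera call takes 0.05 s, during which the arm holds its last target. There are 200 camera calls.

## Working session

There is one attempt and no reset: what is moved stays moved. The work goes in short steps, Python scripts to look and compute and a tool call to move; the robot and the scene stay as the last step left them, time stands still between calls to the robot, and variables do not carry over. Pictures are saved under pics/ and viewed, at most 10 in all, crops included, and the job is handed in when it is done.

Besides the shell and the picture viewer there is one more tool, called after "Call:" as name(argument=value, ...), one argument or row to a line, values as JSON. arm_command: Moves the arm, as the interface text tells. Its arguments: {"type":"object","properties":{"turn":{"type":"array"},"xyz":{"type":"array"},"claw":{"type":"array"},"squeeze":{"type":"number"}},"required":["turn","xyz","claw"]}

```bash
mkdir -p pics; cat > h.py <<'E'
import numpy as np, cv2
from rig import env, imaging
def cam(n):
    c=imaging.camera_info(n); K=np.array(c["camera_matrix"],float); R=cv2.Rodrigues(np.array(c["rvec"],float))[0]; t=np.array(c["tvec"],float).ravel()
    return K,R,t
def pts(n,depth):
    K,R,t=cam(n); v,u=np.mgrid[0:480,0:640]
    c=np.stack([(u-K[0,2])/K[0,0]*depth,(v-K[1,2])/K[1,1]*depth,depth],-1)
    return (c-t)@R
def ray(n,u,v,z):
    K,R,t=cam(n); o=-R.T@t; d=R.T@np.linalg.inv(K)@[u,v,1]; return o+d*(z-o[2])/d[2]
E
python3 - <<'E'
from h import *
s=env.observe(); print(s["time_s"],s["position"],s["tool_rot"])
for n in("top","side"):
    im,d=imaging.get_image(n); cv2.imwrite(f"pics/{n}0.png",im); np.savez(f"{n}0.npz",im=im,d=d)
    K,R,t=cam(n); print(n,-R.T@t,R[2],K[0,0])
    P=pts(n,d); hsv=cv2.cvtColor(im,cv2.COLOR_BGR2HSV)
    for nm,lo,hi in(("orange",(8,150,80),(22,255,255)),("green",(45,100,50),(85,255,255)),("blue",(100,120,50),(125,255,255)),("red",(0,150,60),(6,255,255))):
        m=cv2.inRange(hsv,lo,hi); k,l,st,c=cv2.connectedComponentsWithStats(m)
        for i in range(1,k):
            if st[i,4]>40:
                q=P[(l==i)&(d>0)]; 
                if len(q): print(nm,st[i],np.median(q,0).round(3),np.percentile(q,3,0).round(3),np.percentile(q,97,0).round(3))
E
```

```text
0.0 [ 0.12528328 -0.5352345   0.2307113 ] [[ 9.73706757e-01  2.27805073e-01 -1.06034036e-05]
 [ 2.27804840e-01 -9.73705688e-01  1.47913072e-03]
 [ 3.26628888e-04 -1.44265508e-03 -9.99998906e-01]]
top [0.5436901  0.02025854 0.87866052] [ 0.14203948  0.0080251  -0.98982846] 466.9060969298167
orange [259 204  29  31 531] [0.683 0.117 0.042] [0.661 0.095 0.035] [0.711 0.142 0.083]
orange [155 211  19  35 125] [0.665 0.295 0.077] [0.634 0.287 0.075] [0.69  0.316 0.079]
orange [151 213  19  35 179] [0.648 0.312 0.078] [0.627 0.297 0.075] [0.679 0.327 0.08 ]
orange [266 265  29   9 147] [0.593 0.1   0.066] [0.587 0.077 0.036] [0.6   0.122 0.068]
green [341 229  30  31 507] [ 0.643 -0.032  0.042] [ 0.619 -0.055  0.034] [ 0.669 -0.008  0.084]
green [350 292  30   8 130] [ 0.552 -0.049  0.065] [ 0.546 -0.071  0.034] [ 0.559 -0.025  0.068]
blue [419 171  31  31 727] [ 0.746 -0.167  0.077] [ 0.723 -0.189  0.071] [ 0.77  -0.144  0.079]
blue [435 247  16  17 138] [ 0.622 -0.177  0.07 ] [ 0.612 -0.191  0.064] [ 0.639 -0.17   0.077]
red [   0    0  640   24 9838] [ 1.544 -0.141 -0.614] [ 1.54  -0.98
[... 648 characters left out ...]
 0.667 -0.007  0.083]
green [382 223  14  28 151] [ 0.55  -0.047  0.065] [ 0.543 -0.074  0.037] [ 0.563 -0.023  0.068]
blue [ 456   58  111   55 2985] [ 0.544 -0.695  0.014] [ 0.45  -0.773  0.012] [ 0.648 -0.622  0.017]
blue [304 144  33  20 436] [ 0.747 -0.166  0.076] [ 0.724 -0.191  0.074] [ 0.77  -0.143  0.078]
blue [375 167  19  18 262] [ 0.622 -0.176  0.067] [ 0.61  -0.189  0.055] [ 0.638 -0.169  0.078]
blue [374 195  17   6  45] [ 0.621 -0.171  0.019] [ 0.611 -0.18   0.015] [ 0.635 -0.168  0.022]
red [    0     0   365   344 65999] [ 1.544 -0.343 -0.254] [ 1.538 -1.51  -0.572] [1.549 0.11  0.126]
red [ 288  385   56   41 1113] [0.505 0.245 0.034] [0.472 0.231 0.024] [0.542 0.252 0.038]
```

View pics/top0.png

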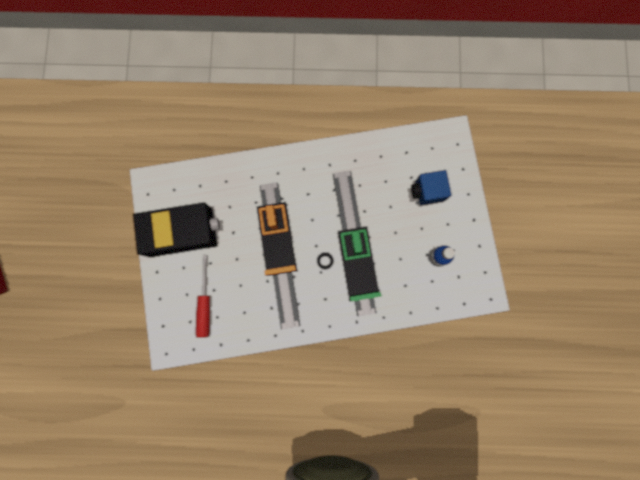

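View pics/side0.png

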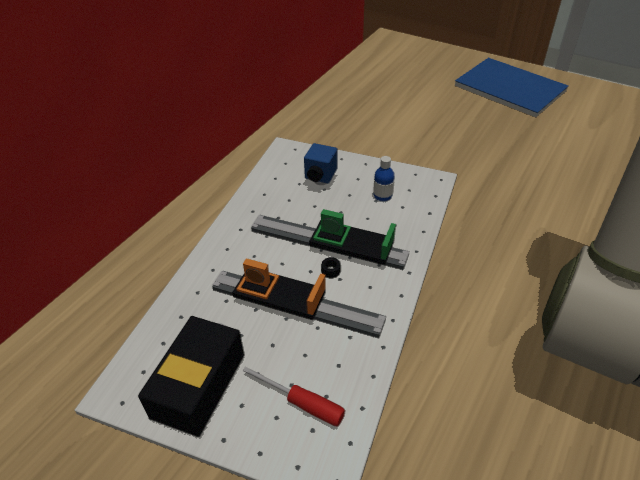

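The top view shows the orange lip at about (280,270), with its slide in, and the green lip at about (365,296), with its slide partly out. The collar is between them at (325,261). The side view agrees. Next I'll measure the rail yaw and the lip positions accurately.

```bash
cat > m.py <<'E'
from h import *
def lips(n,im,d):
    P=pts(n,d); hsv=cv2.cvtColor(im,cv2.COLOR_BGR2HSV); out={}
    for nm,lo,hi in(("orange",(8,150,60),(22,255,255)),("green",(45,100,40),(85,255,255))):
        m=(cv2.inRange(hsv,lo,hi)>0)&(d>0)&(P[...,1]<.2)&(P[...,1]>-.15)
        k,l,st,c=cv2.connectedComponentsWithStats(m.astype(np.uint8))
        cs=[i for i in range(1,k) if st[i,4]>30]
        for i in cs:
            q=P[l==i]; 
            top=q[q[:,2]>q[:,2].max()-.006]; rect=cv2.minAreaRect((top[:,:2]*1000).astype(np.float32))
            print(n,nm,len(q),"zmax",q[:,2].max().round(3),"top rect mm",np.round(rect[0],1),np.round(rect[1],1),round(rect[2],1))
            if q[:,2].max()>.075:
                r=q[(q[:,2]<.044)]; rr=cv2.minAreaRect((r[:,:2]*1000).astype(np.float32)); print("   seat",np.round(rr[0],1),np.round(rr[1],1),round(rr[2],1))
E
python3 - <<'E'
from m import *
for n in("top","side"):
    z=np.load(f"{n}0.npz"); lips(n,z["im"],z["d"])
    if n=="top":
        P=pts(n,z["d"]); hsv=cv2.cvtColor(z["im"],cv2.COLOR_BGR2HSV)
        m=cv2.morphologyEx(((hsv[...,1]<40)&(hsv[...,2]>110)).astype(np.uint8),cv2.MORPH_CLOSE,np.ones((25,25)))
        c=max(cv2.findContours(m,0,2)[0],key=cv2.contourArea)
        c=cv2.convexHull(c)[:,0]; q=np.array([ray(n,u,v,.012)[:2]*1000 for u,v in c],np.float32); print("bench",cv2.minAreaRect(q))
E
```

```text
top orange 543 zmax 0.086 top rect mm [685.8 119.2] [35.2 11.9] 11.0
   seat [687.4 118.8] [52.9 47.6] 11.0
top orange 147 zmax 0.07 top rect mm [593.2  99.7] [ 7.9 50. ] 10.5
top green 504 zmax 0.086 top rect mm [644.1 -30.9] [35.8 12. ] 10.9
   seat [644.7 -31.7] [51.4 48. ] 10.3
top green 129 zmax 0.069 top rect mm [551.3 -47.8] [ 7.  50.5] 10.8
bench ((657.5567016601562, 42.14990234375), (378.89959716796875, 658.6253662109375), 10.828591346740723)
side orange 666 zmax 0.083 top rect mm [685.4 119. ] [36.7 13.7] 10.4
   seat [687.9 119.4] [54.5 47.9] 11.0
side orange 398 zmax 0.067 top rect mm [592.3 100.2] [ 8.9 57.1] 11.2
side green 656 zmax 0.085 top rect mm [643.7 -31.7] [34.9 14.9] 12.5
   seat [645.3 -30. ] [53.  46.6] 11.4
side green 261 zmax 0.068 top rect mm [550.6 -49. ] [ 8.7 56.2] 11.0
```

Call:
arm_command(
  turn=[
    [0,0,0.46],
    [0,0,0],
    [0,0,0],
    [0,0,0],
    [0,0,0],
    [0,0,0],
    [0,0,0],
    [0,0,0],
    [0,0,0],
    [0,0,0],
    [0,0,0],
  ],
  xyz=[
    [0,0,0],
    [0.465,-0.4,0],
    [0.465,-0.4,0],
    [0.465,-0.4,0],
    [0.465,-0.4,0],
    [0.465,-0.4,0],
    [0.465,-0.4,0],
    [0.465,-0.4,0],
    [0.465,-0.4,0],
    [0.465,-0.4,0],
    [0.465,-0.4,0],
  ],
  claw=[0,0,0,0,0,0,0,0,0,0,0],
)

```text
time_s: 1.2
position: [0.3164, -0.2941, 0.2311]
tool_rot: [[0.982, 0.188, -0.0], [0.188, -0.982, 0.0], [-0.0, -0.0, -1.0]]
ft_force: [-0.2, -0.7, -0.9]
grip_width: -0.0001
gripper_force: 0.0
```

Call:
arm_command(
  turn=[
    [0,0,0],
    [0,0,0],
    [0,0,0],
    [0,0,0],
    [0,0,0],
    [0,0,0],
    [0,0,0],
    [0,0,0],
    [0,0,0],
    [0,0,0],
    [0,0,0],
    [0,0,0],
  ],
  xyz=[
    [0.465,-0.4,0],
    [0.465,-0.4,0],
    [0.465,-0.4,0],
    [0.465,-0.4,0],
    [0.465,-0.4,0],
    [0.465,-0.4,0],
    [0.465,-0.4,0],
    [0.465,-0.4,0],
    [0.465,-0.4,0],
    [0.465,-0.4,0],
    [0,0,0],
    [0,0,0],
  ],
  claw=[0,0,0,0,0,0,0,0,0,0,0,0],
)

```text
time_s: 2.4
position: [0.5064, -0.0547, 0.2309]
tool_rot: [[0.982, 0.19, -0.001], [0.19, -0.982, 0.0], [-0.001, -0.0, -1.0]]
ft_force: [0.3, 1.2, 1.0]
grip_width: 0.0
gripper_force: 0.0
```

Call:
arm_command(
  turn=[
    [0,0,0],
    [0,0,0],
    [0,0,0],
    [0,0,0],
    [0,0,0],
    [0,0,0],
    [0,0,0],
    [0,0,0],
    [0,0,0],
  ],
  xyz=[
    [0,0.04,0.6],
    [0,0,0.6],
    [0,0,0.6],
    [0,0,0.6],
    [0,0,0.6],
    [0,0,0.4],
    [0,0,0.3],
    [0,0,0],
    [0,0,0],
  ],
  claw=[0,0,0,0,0,0,0,0,0],
)

```text
time_s: 3.3
position: [0.5068, -0.0577, 0.0468]
tool_rot: [[0.982, 0.188, 0.0], [0.188, -0.982, -0.0], [0.0, 0.0, -1.0]]
ft_force: [0.1, -0.3, -0.3]
grip_width: -0.0001
gripper_force: 0.0
```

```bash
python3 - <<'E'
from m import *
for n in("side",):
    im,d=imaging.get_image(n); cv2.imwrite("pics/side1.png",cv2.resize(im[150:350,200:500],None,fx=2.5,fy=2.5))
print(env.observe()["position"])
E
```

```text
[ 0.50709957 -0.05762411  0.0471676 ]
```

View pics/side1.png

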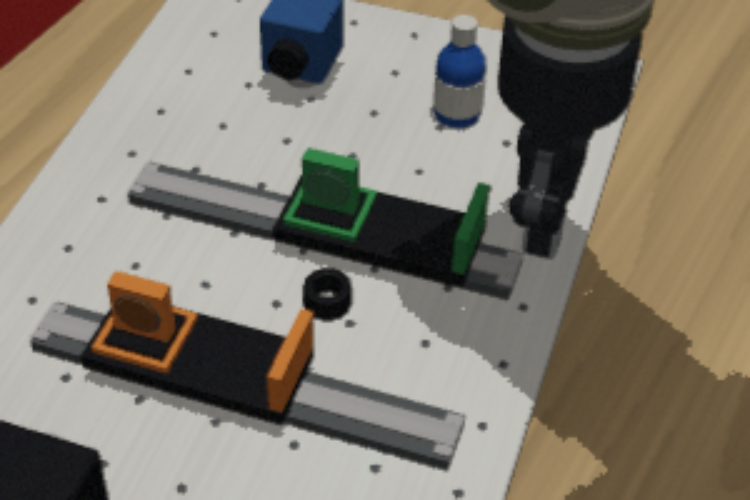

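The crop shows the closed fingertip at (540,240), in front of the green lip at (470,230) and clear of the bottle. I'll start the push.

Call:
arm_command(
  turn=[
    [0,0,0],
    [0,0,0],
    [0,0,0],
    [0,0,0],
    [0,0,0],
    [0,0,0],
    [0,0,0],
    [0,0,0],
    [0,0,0],
    [0,0,0],
    [0,0,0],
    [0,0,0],
  ],
  xyz=[
    [0.15,0,0],
    [0.15,0,0],
    [0.15,0,0],
    [0.1,0,0],
    [0.1,0,0],
    [0.15,0,0],
    [0.15,0,0],
    [0.15,0,0],
    [0.15,0,0],
    [0.15,0,0],
    [0.15,0,0],
    [0.15,0,0],
  ],
  claw=[0,0,0,0,0,0,0,0,0,0,0,0],
)

```text
time_s: 4.55
position: [0.591, -0.0408, 0.0463]
tool_rot: [[0.982, 0.189, -0.0], [0.189, -0.982, 0.0], [-0.0, -0.0, -1.0]]
ft_force: [-2.6, -0.7, 1.0]
grip_width: 0.0001
gripper_force: 1.5
```

Call:
arm_command(
  turn=[
    [0,0,0],
    [0,0,0],
    [0,0,0],
    [0,0,0],
    [0,0,0],
  ],
  xyz=[
    [0.05,0,0],
    [0.05,0,0],
    [0.05,0,0],
    [0.05,0,0],
    [0,0,0],
  ],
  claw=[0,0,0,0,0],
)

```text
time_s: 5.05
position: [0.6006, -0.039, 0.0463]
tool_rot: [[0.982, 0.188, 0.001], [0.188, -0.982, 0.0], [0.001, 0.0, -1.0]]
ft_force: [-0.4, 0.0, 0.3]
grip_width: -0.0002
gripper_force: 0.2
```

Call:
arm_command(
  turn=[
    [0,0,0],
    [0,0,0],
    [0,0,0],
  ],
  xyz=[
    [0.04,0,0],
    [0.04,0,0],
    [0,0,0],
  ],
  claw=[0,0,0],
)

```text
time_s: 5.35
position: [0.6044, -0.0383, 0.0463]
tool_rot: [[0.982, 0.188, 0.0], [0.188, -0.982, 0.0], [0.0, 0.0, -1.0]]
ft_force: [-0.6, -0.1, -0.7]
grip_width: 0.0001
gripper_force: 0.4
```

Call:
arm_command(
  turn=[
    [0,0,0],
    [0,0,0],
  ],
  xyz=[
    [0.04,0,0],
    [0,0,0],
  ],
  claw=[0,0],
)

```text
time_s: 5.55
position: [0.6063, -0.038, 0.0463]
tool_rot: [[0.982, 0.188, 0.0], [0.188, -0.982, 0.0], [0.0, 0.0, -1.0]]
ft_force: [-1.1, 0.0, -1.8]
grip_width: -0.0002
gripper_force: 0.6
```

Call:
arm_command(
  turn=[
    [0,0,0],
    [0,0,0],
  ],
  xyz=[
    [0.04,0,0],
    [0,0,0],
  ],
  claw=[0,0],
)

```text
time_s: 5.75
position: [0.6083, -0.0375, 0.0463]
tool_rot: [[0.982, 0.189, 0.0], [0.189, -0.982, 0.0], [0.0, 0.0, -1.0]]
ft_force: [-0.8, -0.5, -0.9]
grip_width: -0.0001
gripper_force: 0.6
```

```bash
python3 - <<'E'
from m import *
for n in("top","side"):
    im,d=imaging.get_image(n); lips(n,im,d)
E
```

```text
top orange 518 zmax 0.085 top rect mm [685.9 119.4] [35.  11.9] 10.8
   seat [687.6 118.9] [52.5 47.2] 9.8
top orange 144 zmax 0.069 top rect mm [593.4  99.6] [ 7.9 49.5] 10.9
top green 247 zmax 0.085 top rect mm [718.7 -16.8] [29.  11.9] 12.0
   seat [725.6 -16.2] [36. 48.] 8.5
side orange 687 zmax 0.083 top rect mm [685.5 119.1] [35.1 12.9] 11.2
   seat [687.  119.9] [54.5 47. ] 12.2
side orange 413 zmax 0.068 top rect mm [592.1 100.8] [ 8.3 55.6] 10.4
side green 670 zmax 0.084 top rect mm [714.6 -17.3] [35.8 13.2] 9.7
   seat [717.2 -16.8] [54.5 48.1] 11.5
side green 173 zmax 0.093 top rect mm [609.3  -6.7] [0. 0.] 0.0
   seat [627.4 -34.7] [14.7 56.6] 30.0
```

Call:
arm_command(
  turn=[
    [0,0,0],
    [0,0,0],
    [0,0,0],
  ],
  xyz=[
    [0.04,0,0],
    [0.02,0,0],
    [0,0,0],
  ],
  claw=[0,0,0],
)

```text
time_s: 6.15
position: [0.6112, -0.037, 0.0463]
tool_rot: [[0.982, 0.189, 0.0], [0.189, -0.982, -0.0], [0.0, 0.0, -1.0]]
ft_force: [-1.0, 0.1, 0.2]
grip_width: 0.0001
gripper_force: 0.7
```

Call:
arm_command(
  turn=[
    [0,0,0],
    [0,0,0],
    [0,0,0],
  ],
  xyz=[
    [0.02,0,0],
    [0.02,0,0],
    [0,0,0],
  ],
  claw=[0,0,0],
)

```text
time_s: 6.45
position: [0.6125, -0.0367, 0.0464]
tool_rot: [[0.982, 0.189, -0.001], [0.189, -0.982, -0.0], [-0.001, -0.0, -1.0]]
ft_force: [-4.6, -0.4, 1.2]
grip_width: -0.0003
gripper_force: 2.6
```

Force is rising, so I'll press a little more to confirm the stop.

Call:
arm_command(
  turn=[
    [0,0,0],
    [0,0,0],
    [0,0,0],
  ],
  xyz=[
    [0.02,0,0],
    [0.02,0,0],
    [0,0,0],
  ],
  claw=[0,0,0],
)

```text
time_s: 6.75
position: [0.6125, -0.0367, 0.0464]
tool_rot: [[0.982, 0.189, -0.006], [0.189, -0.982, -0.001], [-0.006, -0.001, -1.0]]
ft_force: [-13.6, -4.5, 7.1]
grip_width: -0.0004
gripper_force: 7.6
```

Call:
arm_command(
  turn=[
    [0,0,0],
    [0,0,0],
    [0,0,0],
    [0,0,0],
    [0,0,0],
    [0,0,0],
    [0,0,0],
    [0,0,0],
  ],
  xyz=[
    [-0.1,0,0],
    [-0.25,0,0],
    [-0.25,0,0],
    [0,0,-0.4],
    [0,0,-0.6],
    [0,0,-0.6],
    [0,0,-0.6],
    [0,0,0],
  ],
  claw=[0,0,0,0,0,0,0,0],
)

```text
time_s: 7.55
position: [0.5876, -0.0422, 0.1607]
tool_rot: [[0.982, 0.189, 0.009], [0.189, -0.982, -0.002], [0.009, 0.004, -1.0]]
ft_force: [0.5, 0.1, -0.0]
grip_width: 0.0001
gripper_force: 0.0
```

Call:
arm_command(
  turn=[
    [0,0,0],
    [0,0,0],
    [0,0,0],
    [0,0,0],
    [0,0,0],
    [0,0,0],
    [0,0,0],
    [0,0,0],
  ],
  xyz=[
    [0.2,-0.46,0],
    [0.2,-0.46,0],
    [0.2,-0.46,0],
    [0.2,-0.46,0],
    [0.2,-0.46,0],
    [0.2,-0.46,0],
    [0,0,0],
    [0,0,0],
  ],
  claw=[0,0,0,0,0,0,0,0],
)

```text
time_s: 8.35
position: [0.6184, 0.1051, 0.1557]
tool_rot: [[0.982, 0.189, -0.0], [0.189, -0.982, -0.0], [-0.0, -0.0, -1.0]]
ft_force: [-0.1, -0.1, 0.9]
grip_width: -0.0001
gripper_force: 0.0
```

```bash
python3 - <<'E'
from m import *
for n in("side","top"):
    im,d=imaging.get_image(n); lips(n,im,d)
p=env.observe()["position"];print(p, p[0]*.982+p[1]*.189,-p[0]*.189+p[1]*.982)
E
```

```text
side orange 663 zmax 0.084 top rect mm [684.9 119.5] [36.7 12. ] 10.9
   seat [687.4 119. ] [53.7 49.1] 10.6
side orange 413 zmax 0.067 top rect mm [592.2 100.5] [ 8.5 55. ] 10.7
side green 303 zmax 0.069 top rect mm [626.  -34.2] [ 8.3 53.4] 11.6
side green 83 zmax 0.221 top rect mm [618.2 151.4] [0. 0.] 0.0
   seat [728.7   3.7] [14.2 36.9] 84.0
top orange 50 zmax 0.07 top rect mm [590.5 115.2] [ 7.  17.7] 2.5
top green 513 zmax 0.086 top rect mm [719.7 -16.5] [35.6 12. ] 11.4
   seat [721.1 -16.9] [52.9 47.9] 11.1
top green 161 zmax 0.069 top rect mm [626.9 -33.6] [ 8.  50.3] 11.0
[0.61834011 0.10415062 0.15600318] 0.6268944504521275 -0.01459037242547255
```

Call:
arm_command(
  turn=[
    [0,0,0],
    [0,0,0],
    [0,0,0],
    [0,0,0],
    [0,0,0],
    [0,0,0],
    [0,0,0],
  ],
  xyz=[
    [0.08,0,0.4],
    [0,0,0.4],
    [0,0,0.4],
    [0,0,0.4],
    [0,0,0.3],
    [0,0,0.24],
    [0,0,0],
  ],
  claw=[0,0,0,0,0,0,0],
)

```text
time_s: 9.15
position: [0.6216, 0.1049, 0.0478]
tool_rot: [[0.982, 0.188, -0.003], [0.188, -0.982, 0.0], [-0.003, -0.001, -1.0]]
ft_force: [0.0, -0.7, -0.3]
grip_width: -0.0001
gripper_force: 0.0
```

```bash
python3 - <<'E'
from m import *
im,d=imaging.get_image("side"); cv2.imwrite("pics/side2.png",cv2.resize(im[150:350,180:480],None,fx=2.5,fy=2.5))
s=env.observe();print(s["position"],s["ft_force"])
E
```

```text
[0.62221583 0.10511755 0.04903795] [ 0.2756041  -0.44280566  0.33486937]
```

View pics/side2.png

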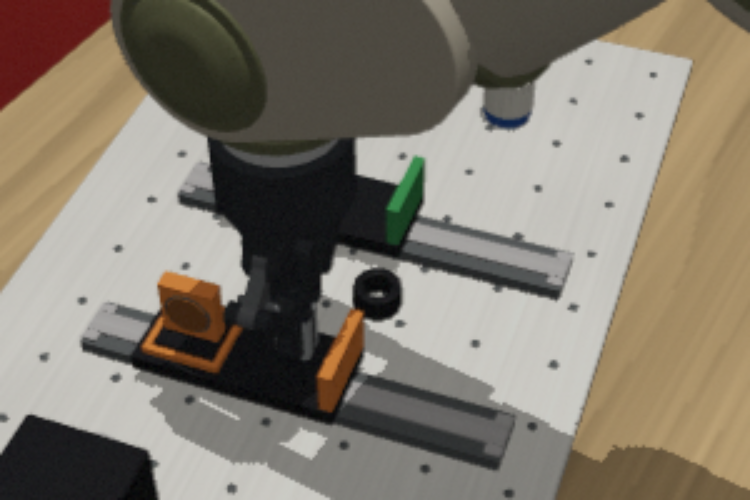

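The fingertip at (300,345) is behind the orange lip at (340,360), clear of the filter at (190,305) and the collar at (377,293). I'll draw the slide out.

Call:
arm_command(
  turn=[
    [0,0,0],
    [0,0,0],
    [0,0,0],
    [0,0,0],
    [0,0,0],
    [0,0,0],
    [0,0,0],
    [0,0,0],
    [0,0,0],
    [0,0,0],
    [0,0,0],
    [0,0,0],
  ],
  xyz=[
    [-0.1,0,0],
    [-0.1,0,0],
    [-0.1,0,0],
    [-0.15,0,0],
    [-0.15,0,0],
    [-0.15,0,0],
    [-0.15,0,0],
    [-0.15,0,0],
    [-0.15,0,0],
    [-0.15,0,0],
    [-0.15,0,0],
    [-0.15,0,0],
  ],
  claw=[0,0,0,0,0,0,0,0,0,0,0,0],
)

```text
time_s: 10.4
position: [0.5407, 0.09, 0.0494]
tool_rot: [[0.982, 0.189, 0.0], [0.189, -0.982, -0.0], [0.0, 0.0, -1.0]]
ft_force: [2.2, 0.4, 2.9]
grip_width: -0.0
gripper_force: 1.5
```

Call:
arm_command(
  turn=[
    [0,0,0],
    [0,0,0],
    [0,0,0],
    [0,0,0],
    [0,0,0],
    [0,0,0],
    [0,0,0],
  ],
  xyz=[
    [-0.06,0,0],
    [-0.06,0,0],
    [-0.06,0,0],
    [-0.06,0,0],
    [-0.06,0,0],
    [-0.04,0,0],
    [0,0,0],
  ],
  claw=[0,0,0,0,0,0,0],
)

```text
time_s: 11.1
position: [0.524, 0.0868, 0.0492]
tool_rot: [[0.982, 0.189, -0.001], [0.189, -0.982, -0.0], [-0.001, -0.0, -1.0]]
ft_force: [0.9, 0.5, 0.0]
grip_width: -0.0001
gripper_force: 0.3
```

Call:
arm_command(
  turn=[
    [0,0,0],
    [0,0,0],
    [0,0,0],
  ],
  xyz=[
    [-0.05,0,0],
    [-0.05,0,0],
    [0,0,0],
  ],
  claw=[0,0,0],
)

```text
time_s: 11.4
position: [0.5191, 0.0859, 0.0492]
tool_rot: [[0.982, 0.189, -0.001], [0.189, -0.982, -0.0], [-0.001, -0.0, -1.0]]
ft_force: [0.9, -0.6, 0.4]
grip_width: 0.0004
gripper_force: 0.3
```

Call:
arm_command(
  turn=[
    [0,0,0],
    [0,0,0],
    [0,0,0],
  ],
  xyz=[
    [-0.03,0,0],
    [-0.03,0,0],
    [0,0,0],
  ],
  claw=[0,0,0],
)

```text
time_s: 11.7
position: [0.5179, 0.0856, 0.0494]
tool_rot: [[0.982, 0.188, 0.003], [0.188, -0.982, 0.001], [0.003, 0.0, -1.0]]
ft_force: [7.3, 2.5, -4.7]
grip_width: 0.0003
gripper_force: 3.8
```

Call:
arm_command(
  turn=[
    [0,0,0],
    [0,0,0],
    [0,0,0],
  ],
  xyz=[
    [-0.02,0,0],
    [-0.02,0,0],
    [0,0,0],
  ],
  claw=[0,0,0],
)

```text
time_s: 12.0
position: [0.5178, 0.0855, 0.0495]
tool_rot: [[0.982, 0.188, 0.008], [0.188, -0.982, 0.001], [0.008, 0.0, -1.0]]
ft_force: [14.8, 6.6, -11.7]
grip_width: -0.0002
gripper_force: 7.8
```

Call:
arm_command(
  turn=[
    [0,0,0],
    [0,0,0],
    [0,0,0],
    [0,0,0],
    [0,0,0],
    [0,0,0],
    [0,0,0],
    [0,0,0],
    [0,0,0],
    [0,0,0],
    [0,0,0],
  ],
  xyz=[
    [0.1,0,0],
    [0.15,0,0],
    [0.1,0,0],
    [0,0,0],
    [0,0,-0.4],
    [0,0,-0.6],
    [0,0,-0.6],
    [0,0,-0.6],
    [0,0,-0.6],
    [0,0,-0.4],
    [0,0,0],
  ],
  claw=[0,0,0,0,0,0,0,0,0,0,0],
)

```text
time_s: 13.1
position: [0.5326, 0.0883, 0.212]
tool_rot: [[0.982, 0.189, 0.005], [0.189, -0.982, -0.0], [0.005, 0.001, -1.0]]
ft_force: [0.5, 0.3, -0.9]
grip_width: -0.0
gripper_force: 0.0
```

Call:
arm_command(
  turn=[
    [0,0,0],
    [0,0,0],
    [0,0,0],
    [0,0,0],
    [0,0,0],
    [0,0,0],
  ],
  xyz=[
    [-0.6,0,0],
    [-0.6,0,0],
    [-0.6,0,0],
    [-0.4,0,0],
    [0,0,0],
    [0,0,0],
  ],
  claw=[0,0,0,0,0,0],
)

```text
time_s: 13.7
position: [0.4241, 0.0676, 0.209]
tool_rot: [[0.982, 0.188, -0.0], [0.188, -0.982, 0.0], [-0.0, -0.0, -1.0]]
ft_force: [-0.1, 0.2, -0.4]
grip_width: -0.0001
gripper_force: 0.0
```

```bash
python3 - <<'E'
from m import *
for n in("side","top"):
    im,d=imaging.get_image(n); lips(n,im,d); cv2.imwrite(f"pics/{n}3.png",im)
E
```

```text
side orange 706 zmax 0.085 top rect mm [594.9 102.2] [35.3 12.4] 11.5
   seat [596.5 102.1] [52.6 47. ] 11.0
side orange 337 zmax 0.068 top rect mm [502.   83.5] [ 8.3 56.1] 10.8
side green 666 zmax 0.083 top rect mm [718.9 -16.2] [36.2 14. ] 10.5
   seat [721.  -15.8] [55.5 47.6] 12.5
side green 294 zmax 0.068 top rect mm [626.2 -35.1] [ 8.2 55.7] 11.3
top orange 498 zmax 0.085 top rect mm [595.8 102.1] [35.9 12. ] 10.2
   seat [596.2 101.4] [50.6 46.9] 10.6
top orange 135 zmax 0.069 top rect mm [503.5  83.2] [ 6.7 50.5] 10.9
top green 519 zmax 0.085 top rect mm [720.  -16.4] [35.7 11.8] 11.4
   seat [721.2 -17. ] [51.8 48.5] 10.4
top green 160 zmax 0.07 top rect mm [626.8 -33.3] [ 8.2 50.3] 11.1
```

View pics/top3.png

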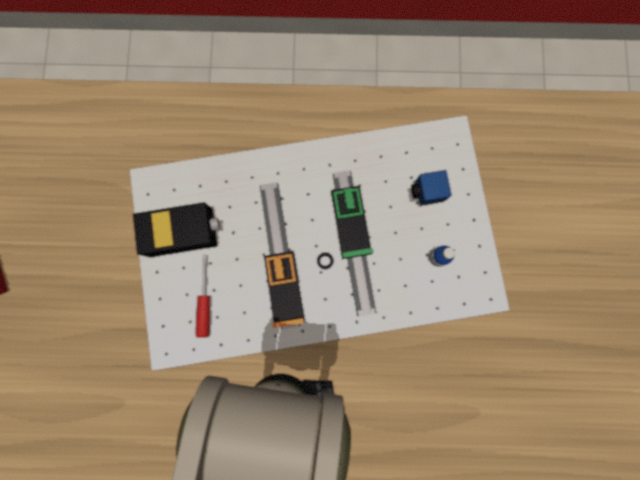

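The top view shows the green slide in (lip at 357,253) and the orange slide out (lip at 287,322). The lips are about 100 mm apart along the rails, which fits one slide at each stop. The bottle, screwdriver and collar are unmoved and the hand is clear.

```bash
python3 -c "
from rig import env
print(env.close_job())"
```

```text
the job is handed in; nothing more can be done
None
```

The green slide was pushed in to its inner stop, then the orange slide was drawn out to its outer stop; the bottle, screwdriver and collar are unmoved, the hand is clear, and the job is handed in (about 14 s used).

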